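Find the thread hand of the espresso machine's boiler cap and hold it off

TASK

Get the espresso machine ready for descaling: first stand the white descaler bottle upright on the counter in the middle of the gap between the machine's left side and the steel jug, in line with the jug, and let go of it. Then take off the black boiler cap on top of the machine: it bears no mark and its short thread may be left- or right-handed, so try loosening it one way and, if it will not come, the other. Finish while still holding the cap level in the gripper, lifted a few centimetres clear of the top of its neck, so that a colleague can pour; leave the jug, the mug and the tea tin where they stand.

Things in the scene. Friction and masses are not known exactly. Their poses are not given: they have to be found in the camera images.
- machine: Black and steel espresso machine, fixed, 240 x 240 mm; origin: centre of its underside, front towards own -x. Left side: flat face at own y = 0.120, x -0.12 to 0.12. Top deck 205 mm high; at y below -0.029 a control head rises to 240 mm. Filter handle juts out in front to x -0.21, y -0.06, 84-112 mm high. Boiler neck on the deck at x -0.030, y 0.050, 19 mm tall, hidden by the cap.
- neck (a point): Centre of the top of the brass boiler neck, 224 mm above the counter, on the upright axis of the seated cap; axes as the machine's. Its three-start thread is of unknown hand: the tightening way the cap meets a hard stop within 20 degrees of its start; the loosening way it turns without rising, is free to lift from 58 degrees past that tight stop on, and near 77 degrees meets a stop, still free.
- cap: Black ribbed round boiler cap, 48 mm diameter, 44 mm tall, about 0.11 kg, steel disc on top; origin at the centre of its underside, own z up. Screwed down, its origin is 205 mm above the counter (18.5 mm below neck). Any grip yaw will do. The thread holds it down rigidly against any pull until it has been turned free (see neck); the turn itself is easy.
- bottle: White descaler bottle with blue label and blue cap, standing: round body 52 mm in diameter up to 85 mm height, then a shoulder and a 28 mm cap, 115 mm tall in all, about 0.3 kg; origin at the centre of its underside, own z up.
- jug: Small steel measuring jug, outer diameter 72 mm, 85 mm tall, standing 330 to 360 mm left of the machine's centre line with its handle on the side away from the machine; origin at the centre of its underside, own y towards its handle and own x along the machine's depth (as the machine's axes). Leave it.
- tin: Green and silver tea tin, 74 mm diameter, 110 mm tall, to the right of the machine; origin at the centre of its underside. Leave it.
- mug: White mug, 78 mm diameter, 92 mm tall, in front of the machine on the right; origin at the centre of its underside. Leave it.
There are look-alikes about, which are no part of the job. Leave any orange look-alike of the bottle alone. Leave any pink look-alike of the jug alone.

How it is judged:
By the outcome, as a careful person would: the job done as asked, in the order asked, and still so for the second after the job is handed in, while the arm keeps its last pose, push and grip.
It also fails if it takes over 64 s, if anything falls off the work surface, if the arm or the gripper's body presses on something with over 40 N, if the wrist force passes 120 N, or if a joint passes its speed limit or range.

ROBOT

A 6-joint arm with a two-finger parallel gripper is mounted at the origin on the work surface. World frame = base frame: x ahead of the robot, y to its left, z up, the work surface at z = 0. Lengths are in m, angles in degrees, forces in N, time in s.
With the tool pointing down it reaches from about 0.3 to 0.75 m from the base axis. Payload 8.5 kg.
Tool frame: the origin (TCP) lies at the very end of the fingers, on their centre line; the grasp point (between the pads) lies 19 mm behind it; z points along the fingers, y is the line along which they close (so a half turn about z gives the same grasp; the last joint's range is limited). The gripper opens to 85 mm and grips with 20 to 120 N. Pads are 22 mm wide; open, the fingers measure 114 mm over their backs; the gripper's body (76 mm by 85 mm) begins 54 mm behind the grasp point. The pads swing forward as they close: fully open they stand 13 mm farther back than shut.
Start: joints at [-88.138, 21.807, 74.336, -0, 83.858, -12.336], TCP at [0.135, -0.533, 0.231] pointing down, gripper open.
Joint ranges: [-178.18, 178.18], [-50.72, 133.34], [12.68, 142.11], [-81.47, 261.47], [9.98, 163.14], [-165.26, 165.26]. Speed limits (degrees/s): [136.94, 136.94, 180, 180, 180, 180].

INTERFACE

Orientations are given as a 3x3 rotation matrix whose columns are the frame's x, y, z axes.
In Python, from rig import observe, cams, ticket gives the robot as it stands.
- The arm moves only by the tool move_arm, never from a script. Its arguments are lists of equal length, an entry for each row: "jaw": the finger opening in cm, from 0 to 8.54; "dp": the shift along the tool's x, y, z in cm, a list of three; "turn": the turn, a rotation vector about the tool's x, y, z in rad, a list of three. In form: {"jaw": [jaw, ...], "dp": [[tx, ty, tz], ...], "turn": [[wx, wy, wz], ...]}. A call has 1 to 12 rows; each row shifts and turns the commanded pose from where the row before left it, along the tool's axes as they then stand; what a row does not reach is not made up. A row lasts 1/12 s, in which the tool goes at most 41.7 mm and 7.16 degrees, less where a joint would pass 70% of its speed; a pose out of reach is approached as far as the arm can. A call is refused whole if a number of a shift passes 4.17 or a number of a turn 0.125, either way. A call with a gripper value outside its range is refused whole. The fingers move at their own pace and stop on an object; "force" is the grip in N (left out, the last holds). Time passes only in rows, so rows that do not move let the fingers close. It gives the time, the measured TCP pose, the force, the opening and the grip force at its end, in the units of the state.
- observe(): the state, without advancing time (a new reading comes with each control period).
- cams.get_image(name): name is "scene" or "top"; returns (picture, depth): 384x512x3 uint8, red, green, blue; 384x512 float32, m along the optical axis (not along the pixel's ray), 0 where there is no reading.
- cams.calibration(name): a dict with "vertical_fov" (degrees; the focal length in pixels is half the picture's height over the tangent of half this angle, whatever the lens; pixels are square), "cx", "cy" (the principal point, pixels), "view" (4x4, takes a point from world to camera coordinates). Camera axes: x right, y up, looking along -z (the intrinsics and any distortion apply to the point x, -y, -z); pixel columns grow to the right and rows downward; lengths in m; the calibration is good to about 2 mm. A picture is of the moment at which its call begins. calibration takes no time and is no camera call.
- ticket.close_job(): hands the job in; it is judged then, once.
Trained networks look in the newest picture that a camera, given by its name, has taken for a name from the list of things; names that differ only in an ending like _2 or _b are one class to them, and where a whole thing is asked for, a point or a joint stands for the part that bears it (a point fixed in the world has none). Each returns a list of dicts, best first, with "p" (0 to 1); they miss things now and then, are a little off and sometimes report something else, mostly with a low value. They report only what shows in the picture. A call takes as long as a camera call. They do not tell look-alikes from the thing itself.
- cams.spot_in(camera, query): "box" ([centre column, centre row, width, height] as shares, 0 to 1, of the picture: columns of its width, rows of its height, round what is visible of it).
- cams.outline_of(camera, query): "mask" (384x512 bool, what is visible of it) and "box" ([centre column, centre row, width, height] as shares, 0 to 1, of the picture: columns of its width, rows of its height, round what is visible of it).
- cams.mark_of(camera, query): "location" ([column, row] as shares, 0 to 1, of the picture: columns of its width, rows of its height: a listed point, or the origin of a listed thing).
The state is a dict: "time_s": time; "q": joint angles; "qvel": joint speeds; "joint_efforts": joint torques, N m; "position": TCP position; "tool_rot": TCP orientation; "ft_force": force on the tool from outside, world axes, zero at the start; "wrist_torque": the same for the moment, N m; "grip_width": finger opening in m; "gripper_force": force on a finger pad.
Only numpy, scipy, OpenCV 4.12 (cv2) and the standard library are available. Lean on these libraries where they do the work, as an engineer would, in place of code of your own. Each camera call takes 0.05 s, during which the arm holds its last target. There are 200 camera calls.

## Working session

There is one attempt and no reset: what is moved stays moved. The work goes in short steps, Python scripts to look and compute and a tool call to move; the robot and the scene stay as the last step left them, time stands still between calls to the robot, and variables do not carry over. Pictures are saved under pics/ and viewed, at most 10 in all, crops included, and the job is handed in when it is done.

Besides the shell and the picture viewer there is one more tool, called after "Call:" by a JSON object that holds its "api" and its "payload". move_arm: Moves the arm, as the interface text tells. Its arguments: {"type":"object","properties":{"jaw":{"type":"array","items":{"type":"number"}},"dp":{"type":"array","items":{"type":"array","items":{"type":"number"}}},"turn":{"type":"array","items":{"type":"array","items":{"type":"number"}}},"force":{"type":"number"}},"required":["jaw","dp","turn"]}

```bash
mkdir -p pics; ls; cat > h.py <<'E'
import numpy as np, cv2
from rig import observe, cams, ticket
def world(name, depth, mask=None):
    c=cams.calibration(name); H,W=depth.shape
    f=H/2/np.tan(np.radians(c["vertical_fov"])/2)
    v,u=np.nonzero((depth>0) if mask is None else (mask&(depth>0)))
    d=depth[v,u]
    P=np.c_[(u-c["cx"])/f*d, -(v-c["cy"])/f*d, -d, np.ones(len(d))]
    return (np.linalg.inv(c["view"])@P.T).T[:,:3], u, v
E
python3 - <<'E'
from h import *
o=observe(); print(o["time_s"],o["position"],np.round(o["tool_rot"],3))
ims=[]
for n in("scene","top"):
    im,d=cams.get_image(n); print(n,cams.calibration(n))
    np.savez(f"{n}0.npz",im=im,d=d)
    cv2.imwrite(f"pics/{n}0.png",im[...,::-1])
    for t in("machine","cap","bottle","jug","tin","mug"):
        for r in cams.outline_of(n,t):
            if r["p"]<.2: continue
            P,u,v=world(n,d,r["mask"])
            if len(P): print(n,t,round(r["p"],2),"px",int(np.median(u)),int(np.median(v)),"n",len(P),"med",np.round(np.median(P,0),3),"lo",np.round(np.percentile(P,3,0),3),"hi",np.round(np.percentile(P,97,0),3),"rgb",np.median(im[v,u],0))
E
```

```text
pics
0.0 [ 0.13491108 -0.53290106  0.23072402] [[ 0.969  0.245 -0.   ]
 [ 0.245 -0.969  0.001]
 [ 0.    -0.001 -1.   ]]
scene {'vertical_fov': 49.14780888916323, 'cx': 258.9051574173999, 'cy': 189.62893819369737, 'view': array([[-0.47352623,  0.88067439, -0.01362097,  0.29142233],
       [-0.78688369, -0.41604724,  0.45576173,  0.33378497],
       [ 0.39571071,  0.22653325,  0.88999759, -1.56086391],
       [ 0.        ,  0.        ,  0.        ,  1.        ]])}
scene machine 0.94 px 225 200 n 9252 med [ 0.631 -0.105  0.205] lo [ 0.484 -0.222  0.032] hi [0.726 0.009 0.241] rgb [42. 42. 39.]
scene machine 0.59 px 382 212 n 435 med [0.393 0.304 0.082] lo [0.366 0.281 0.006] hi [0.404 0.329 0.116] rgb [ 89.  91. 117.]
scene cap 0.77 px 246 185 n 312 med [ 0.58  -0.055  0.248] lo [ 0.555 -0.078  0.215] hi [ 0.597 -0.036  0.252] rgb [82.5 85.  80. ]
scene bottle 0.87 px 382 212 n 440 med [0.394 0.304 0.079] lo [ 0.367  0.281 -0.   ] hi [0.404 0.328 0.116] rgb [ 89.  91. 117.]
scene bottle 0.85 px 397 189 n 428 med [0.296 0.317 0.081] lo [0.269 0.294 0.008] hi [0.308 0.341 0.115] rgb [138.
[... 1439 characters left out ...]
 0.088] lo [0.354 0.278 0.003] hi [0.402 0.323 0.117] rgb [117. 118. 139.]
top bottle 0.72 px 139 287 n 425 med [0.283 0.305 0.088] lo [0.259 0.291 0.003] hi [0.305 0.334 0.117] rgb [157.  82.  16.]
top jug 0.92 px 203 119 n 688 med [0.774 0.144 0.038] lo [0.719 0.109 0.001] hi [0.8   0.176 0.086] rgb [116.  73.  81.]
top jug 0.74 px 176 166 n 688 med [0.628 0.222 0.028] lo [ 0.59  0.18 -0.  ] hi [0.657 0.266 0.086] rgb [108. 107.  99.]
top tin 0.97 px 371 167 n 793 med [ 0.609 -0.336  0.108] lo [ 0.58  -0.375  0.002] hi [ 0.647 -0.309  0.114] rgb [175. 176. 169.]
top mug 0.71 px 366 265 n 861 med [ 0.337 -0.331  0.034] lo [ 0.302 -0.359  0.002] hi [ 0.374 -0.278  0.094] rgb [133. 130. 119.]
```

View pics/top0.png

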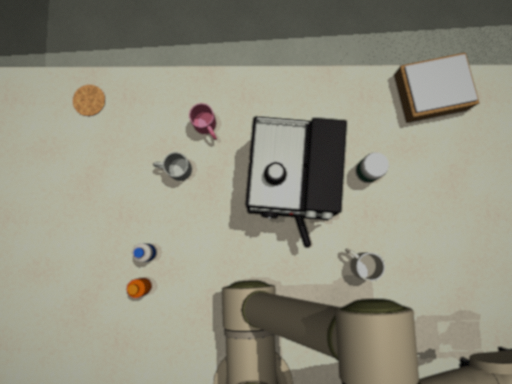

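View pics/scene0.png

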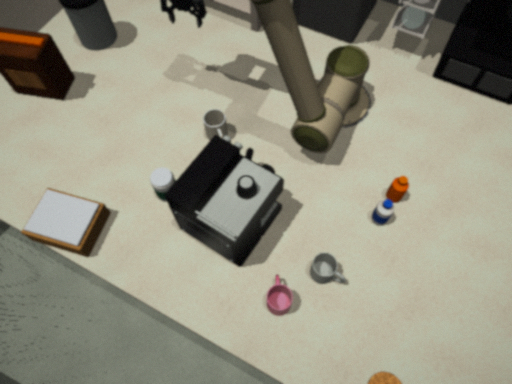

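```bash
python3 - <<'E'
from h import *
def circ(P):
    A=np.c_[2*P[:,:2],np.ones(len(P))]; s=np.linalg.lstsq(A,(P[:,:2]**2).sum(1),rcond=None)[0]
    return np.round([s[0],s[1],np.sqrt(s[2]+s[0]**2+s[1]**2)],4)
D={n:np.load(n+"0.npz") for n in("scene","top")}
W={n:world(n,D[n]["d"])[0] for n in D}
for n,P in W.items():
    def sel(c,r,z0,z1): return P[(np.hypot(P[:,0]-c[0],P[:,1]-c[1])<r)&(P[:,2]>z0)&(P[:,2]<z1)]
    b=sel((.378,.302),.045,.015,.08); print(n,"bottle",len(b),circ(b)if len(b)>10 else"",
      "captop",np.round(sel((.378,.302),.03,.108,.13).mean(0),4))
    print(n,"blueor",np.round(sel((.283,.315),.03,.108,.13).mean(0),4))
    t=sel((.57,-.058),.04,.243,.27); print(n,"captop",len(t),np.round(t.mean(0),4),np.round((t.min(0)+t.max(0))/2,4))
    j=sel((.625,.215),.045,.078,.095); print(n,"jug rim",len(j),circ(j))
    j=sel((.625,.215),.045,.015,.07); print(n,"jug body",len(j))
    dk=P[(P[:,2]>.197)&(P[:,2]<.213)&(P[:,0]>.4)&(P[:,0]<.8)&(P[:,1]>-.3)&(P[:,1]<.05)]
    print(n,"deck rect",cv2.minAreaRect(dk[:,:2].astype(np.float32)*1000))
    hd=P[(P[:,2]>.232)&(P[:,2]<.248)&(P[:,0]>.4)&(P[:,0]<.8)&(P[:,1]>-.3)&(P[:,1]<-.09)]
    print(n,"head rect",cv2.minAreaRect(hd[:,:2].astype(np.float32)*1000))
    lf=P[(P[:,2]>.04)&(P[:,2]<.19)&(P[:,0]>.4)&(P[:,0]<.75)&(P[:,1]>-.03)&(P[:,1]<.06)]
    if len(lf)>30:
        l=cv2.fitLine(lf[:,:2].astype(np.float32),cv2.DIST_HUBER,0,.001,.001).ravel(); print(n,"left face",len(lf),l, np.degrees(np.arctan2(l[1],l[0])))
for n in D:
  pass
E
```

```text
scene bottle 175 [0.3785 0.3053 0.0256] captop [0.3797 0.3051 0.1141]
scene blueor [0.2822 0.3181 0.1133]
scene captop 224 [ 0.5754 -0.0587  0.2488] [ 0.5741 -0.0589  0.2487]
scene jug rim 108 [0.6251 0.2165 0.0343]
scene jug body 298
scene deck rect ((600.6502685546875, -108.61753845214844), (232.91065979003906, 239.42129516601562), 84.65583801269531)
scene head rect ((585.672607421875, -185.08328247070312), (92.2885513305664, 251.00262451171875), 84.82261657714844)
scene left face 769 [ 0.9957325  -0.09228655  0.6595816   0.0023635 ] -5.295164
top bottle 104 [0.3779 0.304  0.0259] captop [0.3779 0.3032 0.1146]
top blueor [0.2809 0.3162 0.1146]
top captop 293 [ 0.5726 -0.0613  0.2499] [ 0.5728 -0.0606  0.2499]
top jug rim 108 [0.624  0.215  0.0341]
top jug body 234
top deck rect ((592.6163330078125, -110.21088409423828), (233.44903564453125, 253.07179260253906), 84.92330932617188)
top head rect ((585.6429443359375, -172.07186889648438), (122.90453338623047, 252.05007934570312), 85.896484375)
top left face 36 [ 0.5046885   0.8633015   0.47949192 -0.02101726] 59.68932
```

The top view shows the bottle at (144,253), the orange look-alike at (138,288), the steel jug at (176,166) and the pink jug at (203,119). The cap is at (274,173) on the machine, which is yawed by about -5.2°. The scene view agrees, and the network masks match what I see. I'm moving now, over an arc towards the bottle.

Call:
{"api": "move_arm", "payload": {"jaw": [8.5,8.5,8.5,8.5,8.5,8.5,8.5,8.5,8.5], "dp": [[0,0,-2.5],[0,0,-2.5],[2.72,-2.3,0],[2.72,-2.3,0],[2.72,-2.3,0],[2.72,-2.3,0],[2.72,-2.3,0],[2.72,-2.3,0],[2.72,-2.3,0]], "turn": [[0,0,0],[0,0,0],[0,0,0],[0,0,0],[0,0,0],[0,0,0],[0,0,0],[0,0,0],[0,0,0]], "force": 40}}

```text
time_s: 1.45
position: [0.2806, -0.3288, 0.2815]
tool_rot: [[0.97, 0.245, 0.0], [0.245, -0.97, -0.0], [0.0, 0.0, -1.0]]
ft_force: [0.2, -0.4, 0.1]
grip_width: 0.0852
gripper_force: 0.0
```

Call:
{"api": "move_arm", "payload": {"jaw": [8.5,8.5,8.5,8.5,8.5,8.5,8.5,8.5,8.5,8.5], "dp": [[2.07,-2.88,0],[2.07,-2.88,0],[2.07,-2.88,0],[2.07,-2.88,0],[2.07,-2.88,0],[2.07,-2.88,0],[2.07,-2.88,0],[2.07,-2.88,0],[2.07,-2.88,0],[2.07,-2.88,0]], "turn": [[0,0,0],[0,0,0],[0,0,0],[0,0,0],[0,0,0],[0,0,0],[0,0,0],[0,0,0],[0,0,0],[0,0,0]]}}

```text
time_s: 2.28
position: [0.4103, 0.0014, 0.2816]
tool_rot: [[0.969, 0.245, 0.001], [0.245, -0.969, -0.0], [0.001, 0.0, -1.0]]
ft_force: [0.5, -0.9, -0.1]
grip_width: 0.085
gripper_force: 0.0
```

Call:
{"api": "move_arm", "payload": {"jaw": [8.5,8.5,8.5,8.5,8.5,8.5,8.5,8.5,8.5,8.5,8.5], "dp": [[0,-3.43,0],[0,-3.43,0],[0,-3.43,0],[0,-3.43,0],[0,-3.43,0],[0,-3.43,0],[1.43,-3.2,0],[1.43,-3.2,0],[1.43,-3.2,0],[0,0,0],[0,0,0]], "turn": [[0,0,0],[0,0,0],[0,0,0],[0,0,0],[0,0,0],[0,0,0],[0,0,0],[0,0,0],[0,0,0],[0,0,0],[0,0,0]]}}

```text
time_s: 3.2
position: [0.3774, 0.3037, 0.2808]
tool_rot: [[0.969, 0.248, -0.001], [0.248, -0.969, -0.001], [-0.001, 0.0, -1.0]]
ft_force: [-0.5, -1.0, -1.1]
grip_width: 0.085
gripper_force: 0.0
```

Call:
{"api": "move_arm", "payload": {"jaw": [8.5,8.5,8.5,8.5,8.5,8.5,8.5,8.5,8.5,8.5], "dp": [[0.1,0,3],[0,0,3],[0,0,3],[0,0,3],[0,0,3],[0,0,3],[0,0,2.5],[0,0,1.5],[0,0,1],[0,0,0]], "turn": [[0,0,0],[0,0,0],[0,0,0],[0,0,0],[0,0,0],[0,0,0],[0,0,0],[0,0,0],[0,0,0],[0,0,0]]}}

```text
time_s: 4.03
position: [0.3779, 0.3014, 0.05]
tool_rot: [[0.97, 0.244, -0.003], [0.244, -0.97, -0.002], [-0.003, 0.001, -1.0]]
ft_force: [-0.2, -0.3, 0.1]
grip_width: 0.0849
gripper_force: 0.0
```

Call:
{"api": "move_arm", "payload": {"jaw": [6,4.5,4.5,4.5,4.5,4.5,4.5,4.5], "dp": [[0,0,0],[0,0,0],[0,0,0],[0,0,0],[0,0,0],[0,0,0],[0,0,0],[0,0,0]], "turn": [[0,0,0],[0,0,0],[0,0,0],[0,0,0],[0,0,0],[0,0,0],[0,0,0],[0,0,0]], "force": 40}}

```text
time_s: 4.7
position: [0.3792, 0.3031, 0.0526]
tool_rot: [[0.969, 0.245, 0.003], [0.245, -0.969, 0.001], [0.003, -0.0, -1.0]]
ft_force: [-0.1, -0.1, 6.2]
grip_width: 0.0507
gripper_force: 40.8
```

Call:
{"api": "move_arm", "payload": {"jaw": [4.5,4.5,4.5,4.5,4.5,4.5,4.5], "dp": [[0,0,-1],[0,0,-2],[0,0,-3],[0,0,-3],[0,0,-2],[0,0,-1],[0,0,0]], "turn": [[0,0,0],[0,0,0],[0,0,0],[0,0,0],[0,0,0],[0,0,0],[0,0,0]]}}

```text
time_s: 5.28
position: [0.3792, 0.3032, 0.1739]
tool_rot: [[0.969, 0.245, 0.005], [0.245, -0.969, 0.002], [0.005, -0.001, -1.0]]
ft_force: [-0.4, -0.3, -2.4]
grip_width: 0.0509
gripper_force: 42.9
```

Call:
{"api": "move_arm", "payload": {"jaw": [4.5,4.5,4.5,4.5,4.5,4.5,4.5,4.5,4.5,4.5,4.5,4.5], "dp": [[1.0,1.4,0],[1.6,2.5,0],[1.8,2.6,0],[1.8,2.6,0],[1.8,2.6,0],[1.8,2.6,0],[1.8,2.6,0],[1.8,2.6,0],[1.8,2.6,0],[1.4,2.6,0],[1.0,1.4,0],[0,0,0]], "turn": [[0,0,0],[0,0,0],[0,0,0],[0,0,0],[0,0,0],[0,0,0],[0,0,0],[0,0,0],[0,0,0],[0,0,0],[0,0,0],[0,0,0]]}}

```text
time_s: 6.28
position: [0.6149, 0.0901, 0.1694]
tool_rot: [[0.97, 0.242, -0.001], [0.242, -0.97, -0.001], [-0.001, 0.0, -1.0]]
ft_force: [-0.5, -0.1, -3.1]
grip_width: 0.0505
gripper_force: 43.0
```

```bash
cat >> h.py <<'E'
def circ(P,R=None):
    A=np.c_[2*P[:,:2],np.ones(len(P))]; s=np.linalg.lstsq(A,(P[:,:2]**2).sum(1),rcond=None)[0]
    return np.round([s[0],s[1],np.sqrt(s[2]+s[0]**2+s[1]**2)],4)
def near(P,c,r,z0,z1): return P[(np.hypot(P[:,0]-c[0],P[:,1]-c[1])<r)&(P[:,2]>z0)&(P[:,2]<z1)]
E
python3 - <<'E'
from h import *
o=observe(); print(o["time_s"],o["position"],o["q"],o["ft_force"],o["grip_width"])
im,d=cams.get_image("scene"); cv2.imwrite("pics/s1.png",cv2.resize(im[100:330,150:400,::-1],None,fx=2.4,fy=2.4))
for r in cams.outline_of("scene","bottle")[:2]:
    P,u,v=world("scene",d,r["mask"]); print(r["p"],np.median(u),np.median(v),np.round(np.median(P,0),3),np.round(np.percentile(P,[2,98],0),3))
E
```

```text
6.2833 [0.61485601 0.0901239  0.1694279 ] [-2.54169928e+00  3.16703491e+01  6.79695689e+01 -4.46932655e-02
  8.04354020e+01  7.34559381e+01] [-0.48255702 -0.0954673  -3.10675282] 0.05054931968151258
0.77 397.0 189.0 [0.296 0.317 0.079] [[0.246 0.293 0.001]
 [0.308 0.343 0.115]]
0.63 287.0 234.0 [0.633 0.098 0.194] [[0.618 0.074 0.131]
 [0.641 0.116 0.227]]
```

View pics/s1.png

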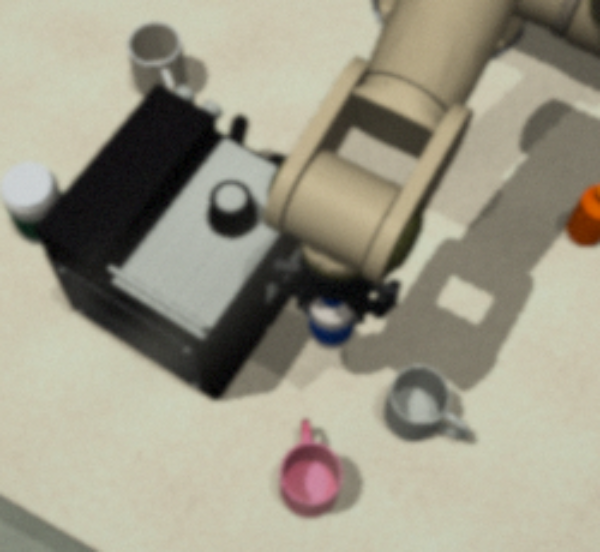

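The close-up shows the bottle upright in the jaws at about (330,325), between the machine and the jug. The wrist housing above it is wide, so I'll check its clearance to the machine before lowering.

```bash
python3 - <<'E'
from h import *
C=np.array([.5994,-.1125]); th=np.radians(-5.2); ex=np.array([np.cos(th),np.sin(th)]); ey=np.array([-ex[1],ex[0]])
for n in("scene","top"):
    im,d=cams.get_image(n); P,_,_=world(n,d)
    Q=np.c_[(P[:,:2]-C)@ex,(P[:,:2]-C)@ey,P[:,2]]
    Q=Q[(Q[:,0]>-.13)&(Q[:,0]<.13)&(Q[:,1]<.35)&(Q[:,2]>.1)&(Q[:,2]<.6)]
    for z in np.arange(.14,.5,.03):
        s=Q[(Q[:,2]>=z)&(Q[:,2]<z+.03)&(Q[:,1]>(.13 if z<.26 else .0))]
        if len(s): print(n,round(z,2),len(s),np.round(s.min(0),3),np.round(s.max(0),3))
t=(np.array([.6149,.0901])-C); print("tcp own",t@ex,t@ey)
E
```

```text
scene 0.14 66 [-0.008  0.192  0.141] [0.021 0.233 0.169]
scene 0.17 112 [-0.01   0.172  0.17 ] [0.022 0.244 0.2  ]
scene 0.2 255 [-0.025  0.156  0.2  ] [0.026 0.264 0.23 ]
scene 0.23 126 [-0.022  0.151  0.23 ] [0.028 0.27  0.26 ]
scene 0.26 227 [-0.035  0.14   0.261] [0.029 0.273 0.289]
scene 0.29 91 [-0.009  0.177  0.297] [0.034 0.244 0.32 ]
scene 0.32 153 [0.004 0.175 0.32 ] [0.034 0.243 0.347]
scene 0.35 97 [0.015 0.178 0.356] [0.036 0.241 0.379]
scene 0.38 184 [-0.12   0.158  0.381] [0.038 0.269 0.41 ]
scene 0.41 627 [-0.129  0.141  0.41 ] [0.046 0.277 0.44 ]
scene 0.44 2104 [-0.127  0.138  0.44 ] [0.043 0.276 0.47 ]
scene 0.47 1834 [-0.13   0.142  0.47 ] [0.018 0.266 0.5  ]
top 0.14 7 [-0.031  0.192  0.145] [-0.025  0.225  0.169]
top 0.17 40 [-0.033  0.19   0.17 ] [-0.022  0.239  0.199]
top 0.2 88 [-0.035  0.151  0.201] [0.003 0.254 0.23 ]
top 0.23 38 [-0.037  0.142  0.23 ] [0.005 0.262 0.259]
top 0.26 110 [-0.037  0.138  0.26 ] [0.023 0.268 0.287]
top 0.29 37 [-0.042  0.177  0.3  ] [-0.029  0.229  0.32 ]
top 0.32 54 [-0.042  0.176  0.32 ] [-0.027  0.227  0.347]
top 0.35 37 [-0.044  0.18   0.359] [-0.034  0.226  0.379]
top 0.38 80 [-0.116  0.14   0.384] [-0.034  0.246  0.409]
top 0.41 227 [-0.129  0.135  0.411] [0.038 0.251 0.44 ]
top 0.44 1960 [-0.129  0.135  0.44 ] [0.042 0.275 0.47 ]
top 0.47 2436 [-0.13  0.14  0.47] [0.019 0.265 0.5  ]
tcp own -0.002925952569522762 0.2031709841526612
```

Call:
{"api": "move_arm", "payload": {"jaw": [4.5,4.5,4.5,4.5,4.5,4.5,4.5,4.5], "dp": [[0,-0.4,1],[0,0,2],[0,0,2.5],[0,0,2.5],[0,0,1.5],[0,0,1],[0,0,0.5],[0,0,0]], "turn": [[0,0,0],[0,0,0],[0,0,0],[0,0,0],[0,0,0],[0,0,0],[0,0,0],[0,0,0]]}}

```text
time_s: 7.15
position: [0.6117, 0.0975, 0.0605]
tool_rot: [[0.969, 0.246, -0.001], [0.246, -0.969, 0.0], [-0.001, -0.0, -1.0]]
ft_force: [0.4, 0.1, -4.6]
grip_width: 0.0508
gripper_force: 42.9
```

Call:
{"api": "move_arm", "payload": {"jaw": [4.5,4.5,4.5,4.5,4.5], "dp": [[0,0,0.15],[0,0,0.15],[0,0,0.15],[0,0,0],[0,0,0]], "turn": [[0,0,0],[0,0,0],[0,0,0],[0,0,0],[0,0,0]]}}

```text
time_s: 7.57
position: [0.6124, 0.0969, 0.0572]
tool_rot: [[0.969, 0.245, 0.001], [0.245, -0.969, -0.0], [0.001, 0.0, -1.0]]
ft_force: [-0.3, -0.0, -2.7]
grip_width: 0.0506
gripper_force: 43.0
```

Call:
{"api": "move_arm", "payload": {"jaw": [4.5,4.5,4.5,4.5], "dp": [[0.05,0.25,0.1],[0,0,0.15],[0,0,0.1],[0,0,0]], "turn": [[0,0,0],[0,0,0],[0,0,0],[0,0,0]]}}

```text
time_s: 7.9
position: [0.6132, 0.0946, 0.053]
tool_rot: [[0.969, 0.245, -0.001], [0.245, -0.969, 0.0], [-0.001, -0.0, -1.0]]
ft_force: [-0.1, -0.5, -3.4]
grip_width: 0.0506
gripper_force: 43.0
```

Call:
{"api": "move_arm", "payload": {"jaw": [4.5,4.5,4.5], "dp": [[0,0,0.1],[0,0,0],[0,0,0]], "turn": [[0,0,0],[0,0,0],[0,0,0]]}}

```text
time_s: 8.15
position: [0.6135, 0.0947, 0.0527]
tool_rot: [[0.969, 0.245, 0.001], [0.245, -0.969, -0.0], [0.001, 0.0, -1.0]]
ft_force: [-1.0, -0.7, 0.7]
grip_width: 0.0507
gripper_force: 43.1
```

Call:
{"api": "move_arm", "payload": {"jaw": [5.5,6.5,7.5,7.5,7.5,7.5], "dp": [[0,0,0],[0,0,0],[0,0,0],[0,0,0],[0,0,0],[0,0,0]], "turn": [[0,0,0],[0,0,0],[0,0,0],[0,0,0],[0,0,0],[0,0,0]]}}

```text
time_s: 8.65
position: [0.6134, 0.0946, 0.0524]
tool_rot: [[0.969, 0.245, 0.0], [0.245, -0.969, 0.0], [0.0, 0.0, -1.0]]
ft_force: [-0.0, 0.1, -0.5]
grip_width: 0.0751
gripper_force: 0.0
```

Call:
{"api": "move_arm", "payload": {"jaw": [7.5,7.5,7.5,7.5,7.5,7.5,7.5,7.5,7.5,7.5,7.5], "dp": [[0,0,-0.5],[0,0,-1],[0,0,-2],[0,0,-3],[0,0,-3.5],[0,0,-3.5],[0,0,-3.5],[0,0,-3.5],[0,0,-3],[0,0,-2],[0,0,0]], "turn": [[0,0,0],[0,0,0],[0,0,0],[0,0,0],[0,0,0],[0,0,0],[0,0,0],[0,0,0],[0,0,0],[0,0,0],[0,0,0]]}}

```text
time_s: 9.57
position: [0.614, 0.0947, 0.3136]
tool_rot: [[0.969, 0.245, 0.01], [0.245, -0.969, -0.0], [0.01, 0.003, -1.0]]
ft_force: [0.0, 0.1, 0.7]
grip_width: 0.0751
gripper_force: 0.0
```

```bash
python3 - <<'E'
from h import *
o=observe(); print(o["time_s"],o["position"],o["q"])
im,d=cams.get_image("scene"); P,_,_=world("scene",d); cv2.imwrite("pics/s2.png",im[...,::-1])
C=np.array([.5994,-.1125]); th=np.radians(-5.2); ex=np.array([np.cos(th),np.sin(th)]); ey=np.array([-ex[1],ex[0]])
own=lambda p:np.round([(p[:2]-C)@ex,(p[:2]-C)@ey],4)
b=near(P,(.613,.094),.045,.015,.08); c=circ(b); print("body",len(b),c,own(c))
for z in(.015,.04,.06): 
    s=near(P,(.613,.094),.045,z,z+.022); print(z,len(s),np.round(s.mean(0),4))
t=near(P,(.613,.094),.03,.108,.125); print("top",len(t),t.mean(0),t[:,2].max(),own(t.mean(0)))
j=near(P,(.625,.216),.045,.078,.095); c=circ(j); print("jug",c,own(c))
k=near(P,(.574,-.06),.035,.243,.27); print("cap",len(k),k.mean(0))
E
```

```text
9.5667 [0.61395945 0.09468182 0.31355942] [-2.13661909e+00  2.69938377e+01  5.25521656e+01  1.32572364e-03
  9.98866281e+01  7.36602220e+01]
body 123 [0.6123 0.0968 0.0261] [-0.0061  0.2096]
0.015 32 [0.6326 0.1034 0.0266]
0.04 43 [0.6321 0.1014 0.0505]
0.06 52 [0.6311 0.1034 0.0714]
top 73 [0.61375312 0.09726938 0.11423433] 0.12045828729763852 [-0.0047  0.2102]
jug [0.6252 0.2164 0.0343] [-0.0041  0.3299]
cap 227 [ 0.57552939 -0.05867291  0.24863431]
```

View pics/s2.png

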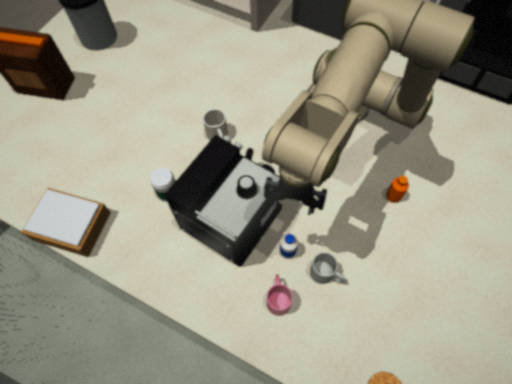

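The scene picture shows the bottle released and standing upright at (288,245), between the machine and the jug. It is about 2 mm from the mid-gap point and in line with the jug. Next I'll move above the cap at (246,185).

Call:
{"api": "move_arm", "payload": {"jaw": [7.5,7.5,7.5,7.5,7.5,7.5,7.5,7.5], "dp": [[-1,1.8,0],[-1.7,3,0],[-1.7,3,0],[-1.7,3,0],[-1.2,2,0],[-0.4,1.2,0],[0,0,0],[0,0,0]], "turn": [[0,0,0],[0,0,0],[0,0,0],[0,0,0],[0,0,0],[0,0,0],[0,0,0],[0,0,0]]}}

```text
time_s: 10.28
position: [0.5731, -0.0598, 0.3069]
tool_rot: [[0.97, 0.245, -0.001], [0.245, -0.97, 0.001], [-0.001, -0.001, -1.0]]
ft_force: [0.1, -0.1, 0.6]
grip_width: 0.075
gripper_force: 0.0
```

Call:
{"api": "move_arm", "payload": {"jaw": [7.5,7.5,7.5,7.5,7.5,7.5,7.5], "dp": [[0.1,0,1.5],[0,0,2],[0,0,2],[0,0,1.5],[0,0,1],[0,0,0.7],[0,0,0]], "turn": [[0,0,0],[0,0,0],[0,0,0],[0,0,0],[0,0,0],[0,0,0],[0,0,0]]}}

```text
time_s: 10.87
position: [0.5739, -0.0588, 0.2192]
tool_rot: [[0.969, 0.246, -0.002], [0.246, -0.969, 0.001], [-0.002, -0.001, -1.0]]
ft_force: [-0.0, -0.1, 0.3]
grip_width: 0.0751
gripper_force: 0.0
```

Call:
{"api": "move_arm", "payload": {"jaw": [7.5,6.5,5.5,4.9,4.4,4.2,4.2,4.2], "dp": [[0,0,0.5],[0,0,0],[0,0,0],[0,0,0],[0,0,0],[0,0,0],[0,0,0],[0,0,0]], "turn": [[0,0,0],[0,0,0],[0,0,0],[0,0,0],[0,0,0],[0,0,0],[0,0,0],[0,0,0]], "force": 40}}

```text
time_s: 11.53
position: [0.5742, -0.0598, 0.2161]
tool_rot: [[0.969, 0.245, 0.002], [0.245, -0.969, -0.0], [0.001, 0.001, -1.0]]
ft_force: [-1.0, 0.3, 5.8]
grip_width: 0.047
gripper_force: 41.2
```

Call:
{"api": "move_arm", "payload": {"jaw": [4.2,4.2,4.2,4.2,4.2,4.2], "dp": [[0,0,0],[0,0,0],[0,0,0],[0,0,0],[0,0,0],[0,0,0]], "turn": [[0,0,-0.08],[0,0,-0.08],[0,0,-0.08],[0,0,-0.08],[0,0,-0.08],[0,0,0]]}}

```text
time_s: 12.03
position: [0.5743, -0.0599, 0.2161]
tool_rot: [[0.795, 0.607, 0.002], [0.607, -0.795, -0.001], [0.001, 0.001, -1.0]]
ft_force: [0.8, -0.6, 5.0]
grip_width: 0.047
gripper_force: 41.4
```

```bash
python3 -c "
from h import *
o=observe(); print(o['time_s'],o['q'],o['wrist_torque'],o['ft_force'],o['joint_efforts'])"
```

```text
12.0333 [-1.76929617e+01  2.51493934e+01  7.14538321e+01  1.92794636e-03
  8.32956211e+01  3.49526848e+01] [0.0732275  0.08537615 0.0581583 ] [ 0.76946576 -0.58673993  5.03108957] [-1.29120676e-01 -4.47641265e+01 -2.12992179e+01 -3.61723965e-02
 -7.46611319e-02 -1.01842079e+00]
```

Call:
{"api": "move_arm", "payload": {"jaw": [4.2,4.2,4.2,4.2,4.2], "dp": [[0,0,0],[0,0,0],[0,0,0],[0,0,0],[0,0,0]], "turn": [[0,0,-0.08],[0,0,-0.08],[0,0,-0.08],[0,0,0],[0,0,0]]}}

```text
time_s: 12.45
position: [0.5743, -0.0598, 0.2161]
tool_rot: [[0.631, 0.776, 0.002], [0.776, -0.631, -0.0], [0.001, 0.002, -1.0]]
ft_force: [0.1, -1.9, 6.4]
grip_width: 0.0472
gripper_force: 41.4
```

```bash
python3 -c "
from h import *
o=observe(); print(o['time_s'],o['q'],o['wrist_torque'],o['ft_force'],o['joint_efforts'])"
```

```text
12.45 [-1.76897101e+01  2.51507873e+01  7.14559888e+01  2.02235600e-03
  8.32954817e+01  2.14215348e+01] [0.06430604 0.05894736 0.0267688 ] [ 0.10490848 -1.8953807   6.43211854] [ -0.18842654 -44.75383759 -21.29852593  -0.06686095  -0.08550265
  -0.14405278]
```

Call:
{"api": "move_arm", "payload": {"jaw": [4.2,4.2,4.2,4.2,4.2,4.2,4.2], "dp": [[0,0,0],[0,0,0],[0,0,0],[0,0,0],[0,0,0],[0,0,0],[0,0,0]], "turn": [[0,0,-0.08],[0,0,-0.08],[0,0,-0.08],[0,0,-0.08],[0,0,-0.06],[0,0,0],[0,0,0]]}}

```text
time_s: 13.03
position: [0.5743, -0.0598, 0.2161]
tool_rot: [[0.298, 0.955, 0.002], [0.955, -0.298, -0.0], [0.0, 0.002, -1.0]]
ft_force: [-0.4, -0.2, 5.4]
grip_width: 0.047
gripper_force: 41.4
```

```bash
python3 -c "
from h import *
o=observe(); print(o['time_s'],o['q'],o['wrist_torque'],o['ft_force'],o['joint_efforts'])"
```

```text
13.0333 [-1.76887213e+01  2.51510370e+01  7.14577975e+01  5.32048573e-03
  8.32952175e+01 -3.45862248e-01] [ 0.10077734  0.12998712 -0.04463263] [-0.37691405 -0.15769924  5.41291301] [ -0.27994461 -44.7282815  -21.31718338  -0.09421717  -0.10756628
  -0.10655985]
```

Call:
{"api": "move_arm", "payload": {"jaw": [4.2,4.2,4.2,4.2], "dp": [[0,0,-0.2],[0,0,-0.2],[0,0,0],[0,0,0]], "turn": [[0,0,0],[0,0,0],[0,0,0],[0,0,0]]}}

```text
time_s: 13.37
position: [0.5739, -0.0597, 0.2191]
tool_rot: [[0.298, 0.954, -0.001], [0.954, -0.298, 0.0], [-0.0, -0.001, -1.0]]
ft_force: [-0.4, 0.2, -0.6]
grip_width: 0.0469
gripper_force: 41.2
```

Call:
{"api": "move_arm", "payload": {"jaw": [4.2,4.2,4.2,4.2,4.2,4.2,4.2,4.2], "dp": [[0,0,-0.5],[0,0,-0.8],[0,0,-0.8],[0,0,-1],[0,0,-1],[0,0,-0.9],[0,0,0],[0,0,0]], "turn": [[0,0,0],[0,0,0],[0,0,0],[0,0,0],[0,0,0],[0,0,0],[0,0,0],[0,0,0]]}}

```text
time_s: 14.03
position: [0.5741, -0.0598, 0.2699]
tool_rot: [[0.298, 0.954, 0.001], [0.954, -0.298, -0.0], [-0.0, 0.001, -1.0]]
ft_force: [0.2, 0.6, -1.4]
grip_width: 0.0473
gripper_force: 41.2
```

```bash
python3 - <<'E'
from h import *
o=observe(); print(o["time_s"],o["position"],o["ft_force"],o["grip_width"])
im,d=cams.get_image("scene"); P,_,_=world("scene",d); cv2.imwrite("pics/s3.png",cv2.resize(im[120:300,170:370,::-1],None,fx=3,fy=3))
for r in cams.outline_of("scene","cap")[:2]:
    Q,u,v=world("scene",d,r["mask"]); print("cap",r["p"],np.median(u),np.median(v),np.round(np.percentile(Q,[3,50,97],0),3))
for n,c,r,z0,z1 in(("bottle",(.613,.095),.045,.015,.08),("jug",(.625,.216),.045,.078,.095)): print(n,circ(near(P,c,r,z0,z1)))
E
```

```text
14.0333 [ 0.57409136 -0.05976999  0.26985739] [ 0.21785258  0.6223448  -1.42953523] 0.04725560415853215
cap 0.68 248.0 178.0 [[ 0.556 -0.06   0.263]
 [ 0.581 -0.048  0.3  ]
 [ 0.598 -0.037  0.305]]
cap 0.63 221.0 204.0 [[ 0.5   -0.221  0.033]
 [ 0.643 -0.092  0.205]
 [ 0.727  0.009  0.241]]
bottle [0.6128 0.0969 0.0258]
jug [0.6253 0.2165 0.0342]
```

View pics/s3.png

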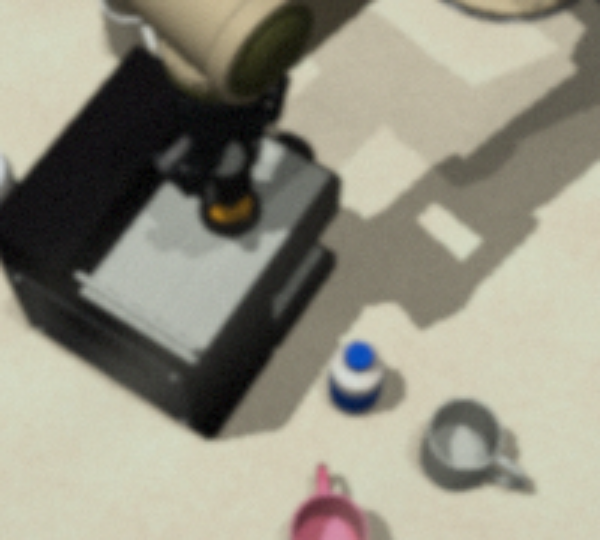

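The crop shows the brass neck uncovered at (232,210), with the cap held level above it. The cap's underside is at about z 0.259, some 35 mm clear of the neck. The bottle is upright at (357,378), and the jug hasn't moved. I'm handing the job in.

```bash
python3 -c "
from rig import ticket
print(ticket.close_job())"
```

```text
the job is handed in; nothing more can be done
None
```

The job is handed in: the bottle stands upright and released mid-gap (about 2 mm off) in line with the jug, and the cap, which unscrewed anticlockwise, is held level about 35 mm above its neck.

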